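Set the multimeter to the sixth click and switch it to beep mode

ROBOT

A 7-joint arm with a two-finger parallel gripper is mounted at the origin on the work surface. World frame = base frame: x ahead of the robot, y to its left, z up, the work surface at z = 0. Lengths are in m, angles in rad, forces in N, time in s.
With the tool pointing down it reaches from about 0.4 to 0.875 m from the base axis. Payload 19.3 kg.
Tool frame: the origin (TCP) lies at the very end of the fingers, on their centre line; the grasp point (between the pads) lies 19 mm behind it; x points along the fingers, y is the direction in which the jaws open and shut, and the axes are right-handed (so a half turn about x gives the same grasp; the last joint's range is limited). The gripper opens to 85 mm and grips with 20 to 120 N. Pads are 22 mm wide; open, the fingers measure 114 mm over their backs; the gripper's body (76 mm by 85 mm) begins 54 mm behind the grasp point. The pads swing forward as they close: fully open they stand 13 mm farther back than shut.
Start: joints at [-1.23, 0.521, -0.036, 1.599, 0.021, 1.021, -0.113], TCP at [0.25, 0.573, 0.231] pointing down, gripper open.
Joint ranges: [-2.91, 2.91], [-0.3, 2.13], [-1.5, 1.42], [0.17, 2.43], [-1.26, 4.41], [0.16, 1.93], [-2.52, 2.52]. Speed limits (rad/s): [1.89, 1.89, 2.39, 2.39, 3.01, 3.01, 3.01].

INTERFACE

Orientations are given as [roll, pitch, yaw] about the fixed x, y, z axes, in that order (R = Rz(yaw) Ry(pitch) Rx(roll)).
In Python, from workcell import bot, grab_frame, job_done gives the robot as it stands.
- The arm moves only by the shell command python3 -m pendant 'ROWS' [OPENING] [FORCE]. ROWS is JSON, a list of rows, each a list of 4 numbers: the shift along the tool's x, y, z in mm, then the turn about the tool's x in degrees. A call has 1 to 12 rows; each row shifts and turns the commanded pose from where the row before left it, along the tool's axes as they then stand; what a row does not reach is not made up. A row lasts 1/8 s, in which the tool goes at most 62.5 mm and 10.7 degrees, less where a joint would pass 70% of its speed; a pose out of reach is approached as far as the arm can. A call is refused whole if a number of a shift passes 62.5 or a number of a turn 10.7, either way. A call with a gripper value outside its range is refused whole. OPENING is the opening, from -1 (shut) to 1 (fully open), set as the call begins (- or left out, the last holds). The fingers move at their own pace and stop on an object; FORCE is the grip in N (left out, the last holds). Time passes only in rows, so rows that do not move let the fingers close. It gives the time, the measured TCP pose, the force and the opening at its end, in the units of the state.
- bot.observe(): the state, without advancing time (a new reading comes with each control period).
- grab_frame(name): name is "scene" or "side" or "wrist"; returns a dict with "img" (480x640x3 uint8, red, green, blue), "fovy" (degrees; the focal length in pixels is half the picture's height over the tangent of half this angle, whatever the lens; pixels are square), "cx", "cy" (the principal point, pixels), "R" (3x3) and "t" (3): a world point X has camera coordinates R X + t. Camera axes: x right, y down, z forward; pixel columns grow to the right and rows downward; lengths in m; the calibration is good to about 2 mm. A picture is of the moment at which its call begins. There is no depth.
- job_done(): hands the job in, once; it reports no verdict.
The state is a dict: "clock": time; "qpos": joint angles; "qd": joint speeds; "joint_efforts": joint torques, N m; "position": TCP position; "tool_rot": TCP orientation; "force": force on the tool from outside, world axes, zero at the start; "moment": the same for the moment, N m; "grip_width": finger opening in m.
Only numpy, scipy, OpenCV 4.12 (cv2) and the standard library are available. Lean on these libraries where they do the work, as an engineer would, in place of code of your own. Each camera call takes 0.05 s, during which the arm holds its last target.

TASK

Get the blue multimeter ready to check the phone board for shorts: set its selector knob to the sixth click clockwise from the OFF end stop (the long red mark), counting from OFF wherever the knob was left. Then press the yellow button fully down and let it come back up. Leave the meter lying about where it is, and do not disturb the other things on the bench.

Things in the scene. Friction and masses are not known exactly. Their poses are not given: they have to be found in the camera images.
- meter: Blue multimeter, 205 x 98 mm, 42 mm high to its dark flat face, 0.6 kg, loose, face up on a black 2 mm mat that grips it: pushes under 3 N do not shift it. Origin: centre of its underside; x along its length to the display end (roughly away from the robot), y to its left, z up. Selector axis at x = -34, yellow button at x = +30, both y = 0; four sockets at the near end.
- dial_bar (a point): Centre of the selector knob's dark grey finger bar, on the knob's vertical axis, 54.5 mm above the meter's underside. Bar 60 long, 12 wide, 16 mm high (8 above and below this point), upright sides, on a black round skirt of 63 mm diameter whose top is 8 mm below this point. x points along the bar to its pointer end (white line), z up; turns with the knob.
- dial (a joint): Selector angle, rad: 0 at OFF, grows clockwise seen from above. Click n rests at 0.3927 n, n = 0 (OFF) to 11, end stops 0.06 beyond; starts anywhere from OFF to click 3. Pushed past half-way it snaps to the next click and stays. Takes up to 0.05 Nm. At OFF the pointer is 123.75 deg anticlockwise of the meter's x. A white mark on the face at each click, the OFF one red and longer.
- button_top (a point): Centre of the top of the round yellow push button, 17 mm in diameter, 5 mm proud of the meter's face, between selector and display; z up. Within 30 mm of its centre nothing else stands more than 2 mm above the face; the selector's skirt and bar begin 32 mm away.
- yellow_button (a joint): Travel of the yellow button in m: 0 up, 0.003 fully down. Sprung: it moves at about 1.3 N, is fully down at 4.6 N and comes back up when let go.
- phone_mid (a point): Opened phone, 147 x 72 x 8 mm, loose on the bench beside the mat (bystander). Point at its centre.
- parts_tray_mid (a point): Clear-grey parts tray with six compartments, 130 x 90 x 22 mm, loose on the bench beside the mat (bystander). Point at its centre.
- flux_jar_mid (a point): Small jar with black cap, 46 mm in diameter, 55 mm high, loose beyond the mat (bystander). Point at its centre.
- screwdriver_grip (a point): Handle of a small red screwdriver, 150 mm long, lying beyond the mat (bystander).
There are look-alikes about, which are no part of the job. Of the things that look like the meter, the smaller one is meant.

How it is judged:
By the outcome, as a careful person would: the job done as asked, in the order asked, and still so for the second after the job is handed in, with the robot touching nothing.
It also fails if it takes over 48 s, if anything falls off the work surface, if the arm or the gripper's body presses on something with over 40 N, if the wrist force passes 120 N, or if a joint passes its speed limit or range.

## Working session

There is one attempt and no reset: what is moved stays moved. The work goes in short steps, Python scripts to look and compute and a shell command to move; the robot and the scene stay as the last step left them, time stands still between calls to the robot, and variables do not carry over. Pictures are saved under pics/ and viewed, and the job is handed in when it is done.

```bash
mkdir -p pics; ls
python3 - <<'E'
from workcell import bot, grab_frame
import cv2
for n in ["scene","side","wrist"]:
    f=grab_frame(n); cv2.imwrite(f"pics/{n}0.png",f["img"][:,:,::-1]); print(n,f["fovy"],f["cx"],f["cy"],f["R"],f["t"])
s=bot.observe(); print(s)
E
```

```text
pics
scene 56.45890372160555 325.28916350582875 245.77393917815556 [[ 0.51452522  0.85738967 -0.01211423]
 [ 0.47206972 -0.29502968 -0.83072719]
 [-0.71583096  0.42171133 -0.55654791]] [-0.28520347 -0.1775863   1.38048331]
side 44.41890344587039 319.4447405022302 242.49370783790897 [[ 0.75132031 -0.65977602 -0.01460762]
 [-0.39141013 -0.42767875 -0.81479383]
 [ 0.53133407  0.61788873 -0.57956676]] [-0.38507678  0.26402887  0.99416324]
wrist 62.88379600211787 324.8475522248692 239.08770154411664 [[ 3.99811393e-01  9.16597312e-01 -4.67425477e-04]
 [ 8.76425774e-01 -3.82139518e-01  2.92997015e-01]
 [ 2.68381655e-01 -1.17553208e-01 -9.56113242e-01]] [-0.62553046 -0.03807351  0.37771919]
{'clock': 0.15, 'qpos': array([-1.2301743 ,  0.52185119, -0.03631043,  1.59987   ,  0.02122657,
        1.02109301, -0.11281422]), 'qd': array([-0.00026028, -0.00114123, -0.00170288, -0.00267719, -0.0007794 ,
       -0.00034751,  0.00168218]), 'joint_efforts': array([ 2.86066781e-03, -9.27390361e+01,  1.98117793e+00, -3.70053971e+01,
        1.80865405e-02,  6.40406826e-03, -7.55614042e-05]), 'position': array([0.24954584, 0.57275007, 0.23087682]), 'tool_rot': array([-1.46687051,  1.56996018, -1.87772005]), 'force': array([-0.31936396, -0.33816708, -0.21611729]), 'moment': array([-0.04494003,  0.04699263,  0.03941594]), 'grip_width': 0.08585316470503662}
```

View pics/scene0.png

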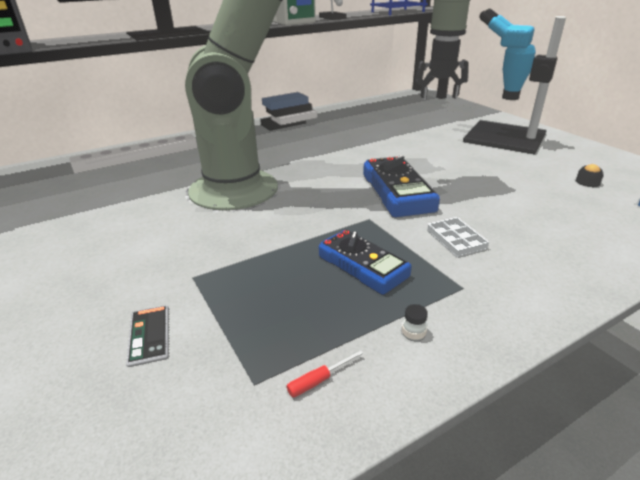

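View pics/side0.png

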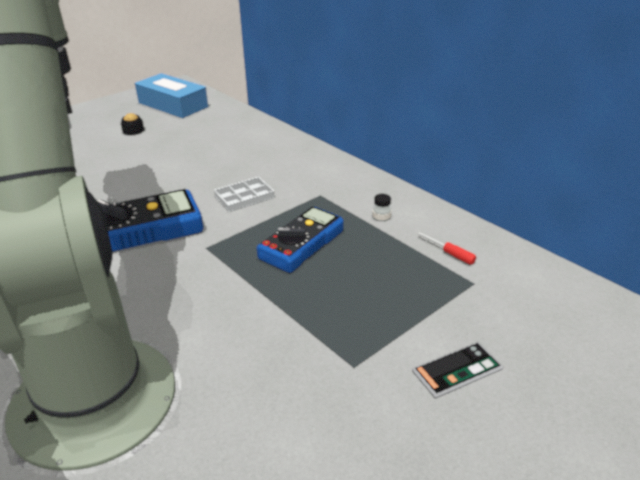

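View pics/wrist0.png

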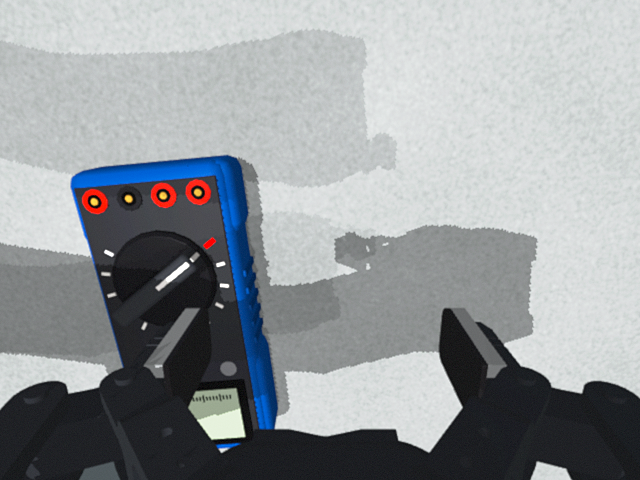

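Two candidates: a meter on the black mat (scene 365,258; side 302,238) and a bigger one on bare bench (scene 400,185; side 150,215; also under the wrist camera). The one on the mat is smaller and lies on the mat as described. I'll confirm that with an enlarged crop and by measuring its size.

```bash
cat > h.py <<'E'
import numpy as np, cv2
from workcell import bot, grab_frame
def f_(f): return 240/np.tan(np.radians(f["fovy"])/2)
def ray(f,u,v):
    R=np.array(f["R"]);t=np.array(f["t"]);d=R.T@np.array([(u-f["cx"])/f_(f),(v-f["cy"])/f_(f),1]);return -R.T@t,d
def plane(f,u,v,z):
    c,d=ray(f,u,v);return c+d*(z-c[2])/d[2]
def tri(p):
    A=[];b=[]
    for f,u,v in p:
        c,d=ray(f,u,v);d/=np.linalg.norm(d);P=np.eye(3)-np.outer(d,d);A.append(P);b.append(P@c)
    A=np.vstack(A);b=np.hstack(b);x=np.linalg.lstsq(A,b,rcond=None)[0];return x,np.linalg.norm(A@x-b)
def proj(f,X):
    c=np.array(f["R"])@X+np.array(f["t"]);return c[:2]/c[2]*f_(f)+[f["cx"],f["cy"]]
def comps(img,lo,hi,amin=8):
    m=cv2.inRange(cv2.cvtColor(img,cv2.COLOR_RGB2HSV),lo,hi)
    n,l,s,c=cv2.connectedComponentsWithStats(m);return [(c[i].round(1),s[i][4]) for i in range(1,n) if s[i][4]>=amin],m
E
python3 - <<'E'
from h import *
S=grab_frame("scene");D=grab_frame("side")
for f in (S,D):
    print("yellow",comps(f["img"],(18,120,120),(32,255,255))[0])
    print("red",comps(f["img"],(0,150,120),(5,255,255),3)[0])
a=cv2.resize(S["img"][215:305,305:425],None,fx=5,fy=5,interpolation=3)
b=cv2.resize(D["img"][195:285,245:360],None,fx=5,fy=5,interpolation=3)
cv2.imwrite("pics/ca.png",a[:,:,::-1]);cv2.imwrite("pics/cb.png",b[:,:,::-1])
E
```

```text
yellow [(array([2.2, 4.8]), np.int32(43)), (array([592.2, 168. ]), np.int32(57)), (array([404.1, 179.2]), np.int32(40)), (array([373.2, 255.7]), np.int32(46))]
red [(array([18.6, 41.6]), np.int32(29)), (array([340.8, 235.3]), np.int32(6)), (array([328.4, 241.7]), np.int32(7)), (array([307.8, 380.2]), np.int32(527))]
yellow [(array([130.3, 117.7]), np.int32(59)), (array([151.8, 205.2]), np.int32(67)), (array([308.9, 222.2]), np.int32(48))]
red [(array([274.7, 236.3]), np.int32(3)), (array([266.5, 242.5]), np.int32(15)), (array([459.4, 253.1]), np.int32(299)), (array([273.4, 245.3]), np.int32(18)), (array([287.4, 251.6]), np.int32(17))]
```

View pics/ca.png

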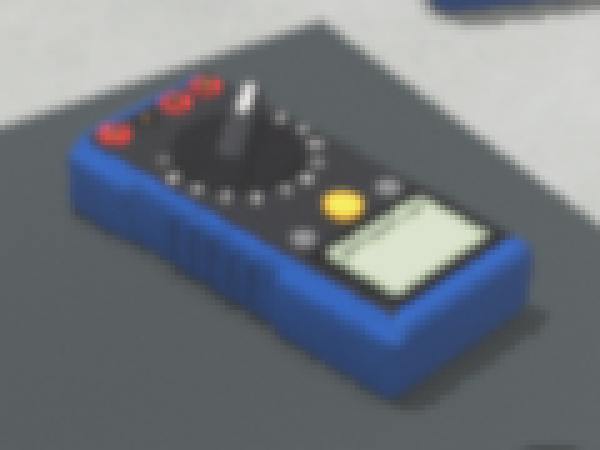

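View pics/cb.png

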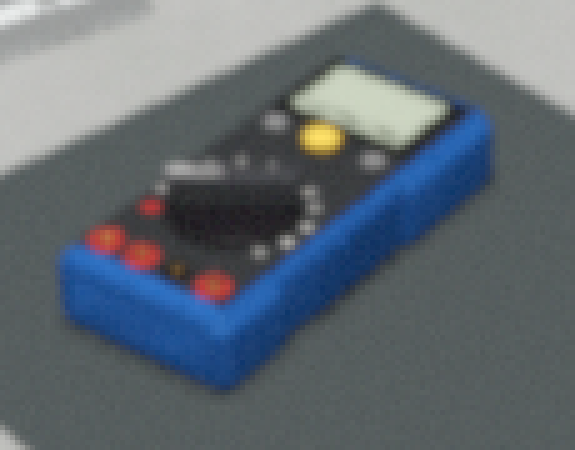

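Both crops show the mat meter: yellow button at scene (373,256) and side (309,222). In the scene view the white pointer is at (354,234). In the side view the red OFF mark is at (275,236). Now measuring pose.

Run:
```python
from h import *
S=grab_frame("scene");D=grab_frame("side")
B,r=tri([(S,373.2,255.7),(D,308.9,222.2)]);print("button",B,r)
B2,r=tri([(S,404.1,179.2),(D,151.8,205.2)]);print("big button",B2,r)
print(plane(S,373.2,255.7,.049),plane(D,308.9,222.2,.049))
# sockets: scene crop (114,134),(176,102),(206,86); side (105,239),(142,254),(214,286)
def s(u,v):return (S,305+(u+.5)/5-.5,215+(v+.5)/5-.5)
def d(u,v):return (D,245+(u+.5)/5-.5,195+(v+.5)/5-.5)
for p,q in [((114,134),(105,239)),((176,102),(142,254)),((206,86),(214,286))]: pass
for p in [(114,134),(176,102),(206,86),(247,85),(243,105),(234,148),(303,238),(387,187)]:
  a=s(*p);print("S",p,plane(*a,.044)[:2].round(4),plane(*a,.0645)[:2].round(4))
for p in [(105,239),(142,254),(214,286),(151,207),(195,170),(170,170),(222,172),(373,160),(276,120)]:
  a=d(*p);print("D",p,plane(*a,.044)[:2].round(4),plane(*a,.0645)[:2].round(4))
# blue outline bottoms
for f,roi in ((S,(305,425,215,305)),(D,(245,360,195,285))):
  m=comps(f["img"],(103,140,60),(122,255,255))[1];x0,x1,y0,y1=roi;k=np.zeros_like(m);k[y0:y1,x0:x1]=m[y0:y1,x0:x1]
  pts=np.argwhere(k)[:,::-1];h=cv2.convexHull(pts.astype(np.int32));print(cv2.approxPolyDP(h,3,True)[:,0].tolist())
```

```text
button [0.57690732 0.10974084 0.04742416] 0.001772694615971303
big button [0.3355578  0.39305453 0.06443202] 0.0007582007587068501
[0.57755254 0.11001077 0.049     ] [0.57464253 0.10598193 0.049     ]
S (114, 134) [0.4682 0.058 ] [0.4951 0.042 ]
S (176, 102) [0.4601 0.0976] [0.4872 0.0802]
S (206, 86) [0.4556 0.1176] [0.4829 0.0994]
S (247, 85) [0.4654 0.1349] [0.4923 0.1161]
S (243, 105) [0.4793 0.1232] [0.5057 0.1048]
S (234, 148) [0.5078 0.099 ] [0.5332 0.0815]
S (303, 238) [0.5827 0.0851] [0.6054 0.0681]
S (387, 187) [0.5706 0.1397] [0.5938 0.1208]
D (105, 239) [0.4579 0.1149] [0.4415 0.0909]
D (142, 254) [0.463  0.0951] [0.4464 0.0716]
D (214, 286) [0.4714 0.0557] [0.4546 0.0333]
D (151, 207) [0.4878 0.1208] [0.4705 0.0965]
D (195, 170) [0.5204 0.1305] [0.5023 0.106 ]
D (170, 170) [0.5121 0.1382] [0.4942 0.1135]
D (222, 172) [0.5284 0.121 ] [0.51   0.0968]
D (373, 160) [0.5849 0.0823] [0.565  0.0592]
D (276, 120) [0.5738 0.1375] [0.5541 0.1129]
[[409, 267], [381, 292], [327, 259], [319, 246], [322, 243], [408, 263]]
[[342, 219], [341, 231], [290, 272], [258, 257], [259, 244], [336, 216]]
```

```bash
cat >> h.py <<'E'
from scipy.spatial.transform import Rotation as Ro
def st():
    s=bot.observe();R=Ro.from_euler("xyz",s["tool_rot"]).as_matrix();return s,R
def info():
    s,R=st();print("t",round(s["clock"],2),"pos",(s["position"]*1000).round(1),"F",s["force"].round(1),"Mz",s["moment"][2].round(3),"w",round(s["grip_width"]*1000,1),"q1,7",s["qpos"][[0,6]].round(2));print("toolx",R[:,0].round(3),"yaw_y",np.degrees(np.arctan2(R[1,1],R[0,1])).round(1),"yaw_z",np.degrees(np.arctan2(R[1,2],R[0,2])).round(1))
def shift(target):
    s,R=st();print("tool shift mm",(R.T@(np.array(target)-s["position"])*1000).round(1))
E
python3 - <<'E'
from h import *
info()
f=grab_frame("wrist");s,R=st();c=-np.array(f["R"]).T@np.array(f["t"]);print("cam in tool",R.T@(c-s["position"]),"fwd in tool",R.T@np.array(f["R"])[2])
shift([.50,.09,.231])
E
```

```text
t 0.35 pos [249.6 572.9 231.2] F [-0.2 -0.3  0. ] Mz 0.011 w 85.5 q1,7 [-1.23 -0.11]
toolx [-0. -0. -1.] yaw_y 66.5 yaw_z -23.5
cam in tool [-0.14118343  0.00088444 -0.07398112] fwd in tool [9.56136065e-01 3.32910523e-04 2.92922710e-01]
tool shift mm [ 3.000e-01 -3.427e+02  4.225e+02]
```

```bash
python3 -m pendant '[[-2,-38,47,0],[-2,-38,47,0],[-2,-38,47,0],[-2,-38,47,0],[-2,-38,47,0],[-2,-38,47,0],[-2,-38,47,0],[-2,-38,47,0],[-2,-38,47,0],[0,0,0,0]]'
python3 - <<'E'
from h import *
info()
f=grab_frame("wrist");cv2.imwrite("pics/w1.png",f["img"][:,:,::-1])
E
```

```text
clock: 1.65
position: [0.5023, 0.0861, 0.2495]
tool_rot: [-0.487, 1.569, -0.905]
force: [-0.0, 0.4, -0.2]
grip_width: 0.0856
t 1.65 pos [502.3  86.1 249.5] F [-0.   0.4 -0.2] Mz 0.02 w 85.6 q1,7 [-0.4   0.92]
toolx [ 0.001 -0.001 -1.   ] yaw_y 66.1 yaw_z -23.9
```

View pics/w1.png

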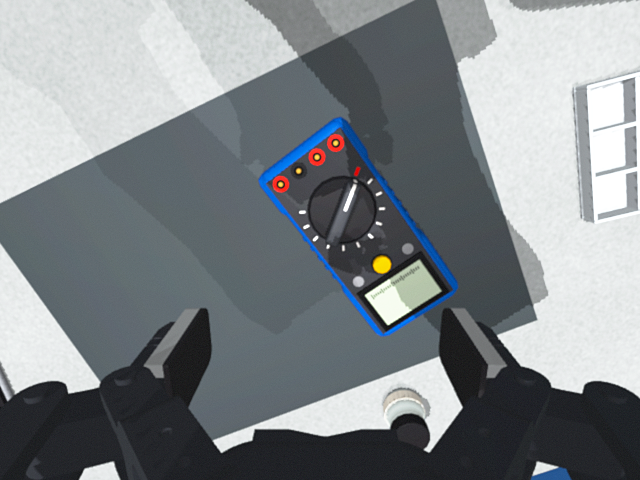

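The wrist view shows the whole meter: yellow button at about (382,265), red OFF mark at (358,171) and white pointer from (355,183) to (345,212), so the knob looks to be at or near OFF. Measuring from this view.

Run:
```python
from h import *
f=grab_frame("wrist");im=f["img"]
print(comps(im,(18,120,120),(32,255,255))[0], comps(im,(0,150,100),(5,255,255),8)[0], comps(im,(174,150,100),(180,255,255),8)[0])
Y=[c for c,a in comps(im,(18,120,120),(32,255,255),80)[0]];B=plane(f,*Y[0],.049);print("button",B)
# outline of blue+face: minAreaRect of region
m=comps(im,(103,140,60),(122,255,255))[1];k=np.zeros_like(m);k[105:350,250:470]=m[105:350,250:470]
n,l,s,c=cv2.connectedComponentsWithStats(k);i=1+s[1:,4].argmax();h=cv2.convexHull(np.argwhere(l==i)[:,::-1].astype(np.int32))
P=np.array([plane(f,*p,.04)[:2]*1000 for p in h[:,0]],np.float32);print("rect@40mm",cv2.minAreaRect(P))
# white marks + pointer
hs=cv2.cvtColor(im,cv2.COLOR_RGB2HSV);w=cv2.inRange(hs,(0,0,150),(180,60,255));k=np.zeros_like(w);k[165:258,295:392]=w[165:258,295:392]
n,l,s,c=cv2.connectedComponentsWithStats(k)
for i in range(1,n):
  if s[i,4]>=6: print(c[i].round(1),s[i,4],plane(f,*c[i],.044)[:2].round(4),plane(f,*c[i],.0645)[:2].round(4))
a=cv2.resize(im[160:280,280:420],None,fx=5,fy=5,interpolation=3);cv2.imwrite("pics/w1c.png",a[:,:,::-1])
```

```text
[(array([333. , 145.4]), np.int32(25)), (array([314.1, 159.1]), np.int32(22)), (array([295.8, 173. ]), np.int32(23)), (array([278. , 186.2]), np.int32(23)), (array([379.1, 266.7]), np.int32(268))] [(array([332.7, 145. ]), np.int32(175)), (array([314.1, 159.1]), np.int32(160)), (array([353.9, 173.6]), np.int32(31)), (array([278. , 185.9]), np.int32(160))] []
button [0.5748341  0.11253444 0.049     ]
rect@40mm ((545.2815551757812, 106.62814331054688), (203.17190551757812, 95.51287078857422), 12.367682456970215)
[367.1 183.4] 17 [0.4992 0.1316] [0.4953 0.1309]
[346.8 200.4] 138 [0.5061 0.1092] [0.5018 0.1098]
[376.2 195.9] 19 [0.5129 0.1348] [0.5082 0.1339]
[379.2 210.9] 18 [0.5268 0.1322] [0.5213 0.1314]
[299.7 214. ] 19 [0.5004 0.0653] [0.4964 0.0685]
[375.8 225.6] 20 [0.5383 0.1244] [0.5321 0.1241]
[303.5 228.5] 20 [0.5141 0.0628] [0.5094 0.0661]
[367.5 238.1] 18 [0.5463 0.113 ] [0.5397 0.1133]
[312.6 240.4] 23 [0.5279 0.0657] [0.5223 0.0689]
[355.3 246.9] 15 [0.5497 0.0994] [0.5428 0.1005]
[325.2 248.8] 13 [0.5401 0.0731] [0.5338 0.0758]
[340.5 250. ] 10 [0.5469 0.0856] [0.5402 0.0876]
```

View pics/w1c.png

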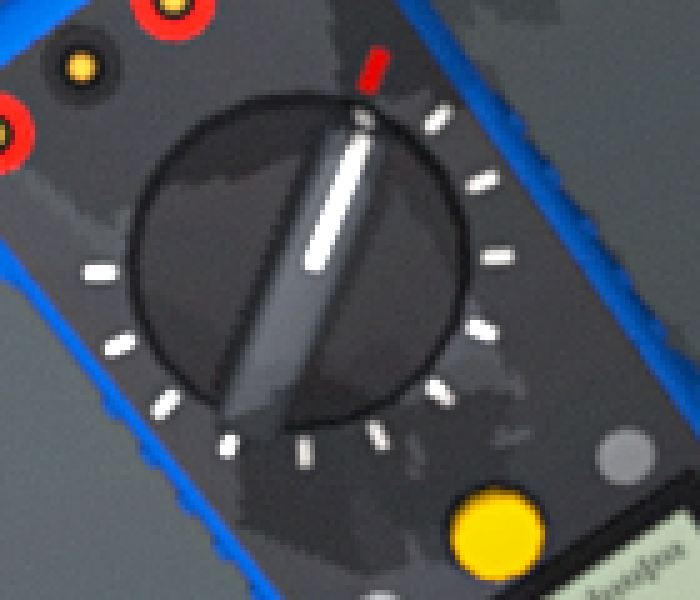

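Run:
```python
from h import *
from scipy.optimize import least_squares
f=grab_frame("wrist");im=f["img"];info()
hs=cv2.cvtColor(im,cv2.COLOR_RGB2HSV);w=cv2.inRange(hs,(0,0,150),(180,60,255));k=np.zeros_like(w);k[165:258,290:392]=w[165:258,290:392]
n,l,s,c=cv2.connectedComponentsWithStats(k)
P=[]
for i in range(1,n):
  if 8<=s[i,4]<60: P.append(plane(f,*c[i],.044)[:2])
  if s[i,4]>=60:
    q=np.argwhere(l==i)[:,::-1]; W=np.array([plane(f,*p,.0645)[:2] for p in q]); L=W.mean(0);v=np.linalg.svd(W-L)[2][0];v*=np.sign(v[1]);print("pointer centre",L,"ang",np.degrees(np.arctan2(v[1],v[0])))
P=np.array(P);r=least_squares(lambda x:np.hypot(*(P-x[:2]).T)-x[2],[.51,.1,.035]);C=r.x;print("circle",C,abs(r.fun).max())
a=np.degrees(np.arctan2(*(P-C[:2]).T[::-1]));print(sorted(a.round(1)))
R=[c for c,a in comps(im,(0,150,100),(5,255,255),8)[0] if a<80][0];X=plane(f,*R,.044)[:2]-C[:2];print("red",np.degrees(np.arctan2(X[1],X[0])),np.hypot(*X))
shift([C[0],C[1],.12])
```

```text
t 1.8 pos [500.6  91.1 249.2] F [ 0.2  1.  -0.6] Mz 0.004 w 85.5 q1,7 [-0.4   0.92]
toolx [-0.  0. -1.] yaw_y 66.5 yaw_z -23.5
pointer centre [0.50186207 0.1096969 ] ang 135.9647811443613
circle [0.51359696 0.09840684 0.03593095] 0.0007806265627053749
[np.float64(-111.5), np.float64(-88.9), np.float64(-66.3), np.float64(-43.9), np.float64(-21.2), np.float64(1.3), np.float64(23.9), np.float64(46.4), np.float64(69.1), np.float64(91.2), np.float64(113.5)]
red 136.12378014638145 0.03712158723268958
tool shift mm [129.2  11.9   9.1]
```

Knob is at OFF (pointer 136.0°, red mark 136.1°). Click 6 should read about 1° in world, where a mark sits at 1.3°. Aligning with the bar and coming lower.

```bash
python3 -m pendant '[[30,6,4.5,0],[30,6,4.5,0],[0,0,0,10.2],[0,0,0,10.3],[20,0,0,0],[0,0,0,0],[0,0,0,0]]' -0.35
python3 - <<'E'
from h import *
f=grab_frame("wrist");info();shift([.5134,.0984,.12]);cv2.imwrite("pics/w2.png",f["img"][:,:,::-1])
for X in ([.5134,.0984,.0645],[.5134-.0216,.0984+.0209,.0645],[.5134+.0216,.0984-.0209,.0645],[.5748,.1125,.049]): print(proj(f,np.array(X)).round(1))
E
```

```text
clock: 2.68
position: [0.5139, 0.0986, 0.1698]
tool_rot: [1.701, 1.571, 0.934]
force: [0.1, -0.5, 0.8]
grip_width: 0.0281
t 2.73 pos [514.   98.4 169.9] F [0.2 0.2 0.8] Mz -0.011 w 28.1 q1,7 [-0.46  0.62]
toolx [ 0.001  0.    -1.   ] yaw_y 46.0 yaw_z -44.0
tool shift mm [49.9 -0.5 -0.4]
[322.3 237.1]
[322.3 191.7]
[322.4 279.6]
[395.9 276.7]
```

View pics/w2.png

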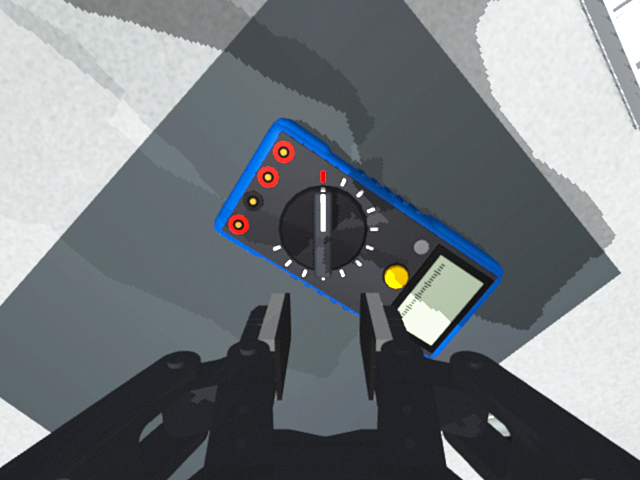

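```bash
python3 -m pendant '[[40,-1,0,0],[40,0,0,0],[0,0,0,0],[0,0,0,0]]'
python3 - <<'E'
from h import *
f=grab_frame("wrist");info();cv2.imwrite("pics/w3.png",f["img"][:,:,::-1])
s,R=st();print("TCP",proj(f,s["position"]))
for X in ([.5134,.0984,.0645],[.5134-.0216,.0984+.0209,.0645],[.5134+.0216,.0984-.0209,.0645]): print(proj(f,np.array(X)).round(1))
for n in("scene","side"):
  g=grab_frame(n);p=proj(g,np.array([.513,.098,.06])).astype(int);cv2.imwrite(f"pics/{n}3.png",cv2.resize(g["img"][p[1]-60:p[1]+50,p[0]-65:p[0]+65],None,fx=5,fy=5,interpolation=3)[:,:,::-1]);print(n,p,proj(g,s["position"]))
E
```

```text
clock: 3.22
position: [0.5139, 0.0973, 0.0908]
tool_rot: [1.052, 1.569, 0.283]
force: [0.0, 0.4, 0.8]
grip_width: 0.0278
t 3.27 pos [514.1  97.4  91. ] F [ 0.9 -1.2  0.5] Mz -0.03 w 27.6 q1,7 [-0.43  0.66]
toolx [ 0.002  0.001 -1.   ] yaw_y 46.0 yaw_z -44.0
TCP [322.38366036 314.00981791]
[323.2 284.4]
[323.1 221.4]
[323.3 341.5]
scene [352 239] [352.78588846 228.29117288]
side [289 229] [289.75036877 218.06292774]
```

View pics/w3.png

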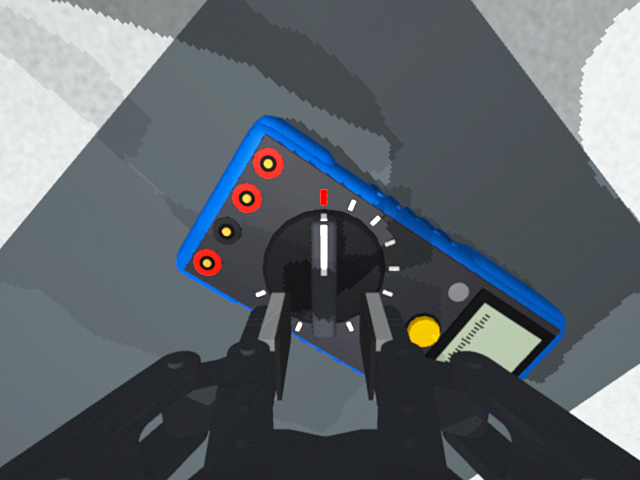

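View pics/scene3.png

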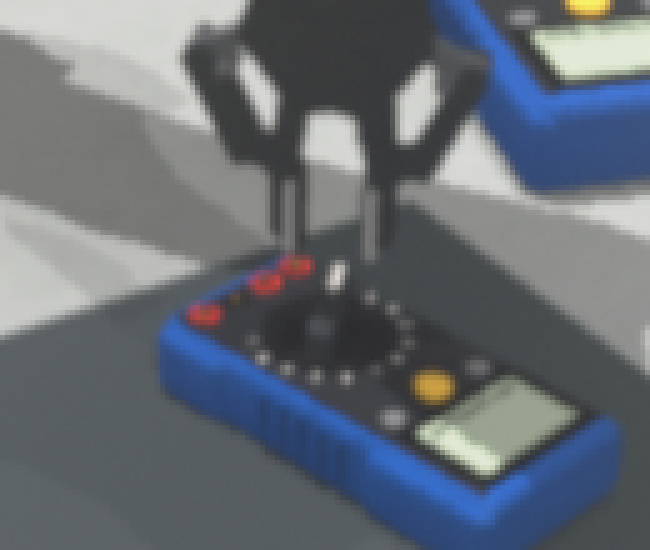

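View pics/side3.png

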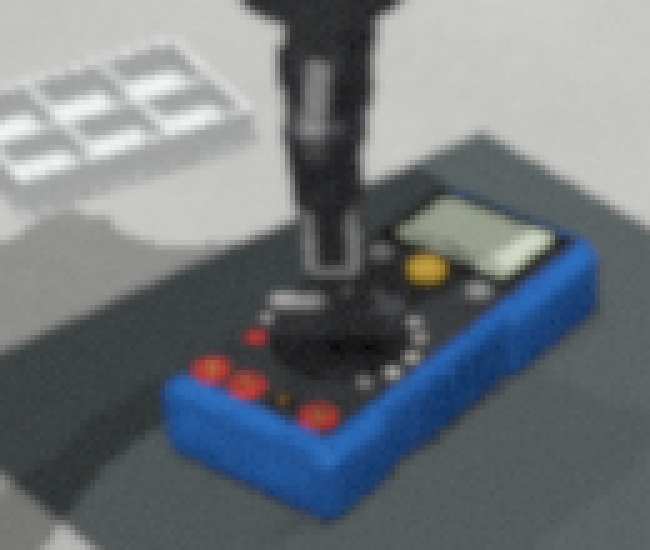

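```bash
python3 - <<'E'
from h import *
shift([.5142,.0960,.053])
E
python3 -m pendant '[[8,-1,1,0],[10,0,0,0],[10,0,0,0],[8,0,0,0],[2,0,0,0],[0,0,0,0]]'
python3 - <<'E'
from h import *
shift([.5142,.0960,.053]);info()
f=grab_frame("wrist");cv2.imwrite("pics/w4.png",f["img"][:,:,::-1])
E
```

```text
tool shift mm [37.8 -1.   1.1]
clock: 4.12
position: [0.5132, 0.0957, 0.0512]
tool_rot: [-1.769, 1.571, -2.538]
force: [-0.4, 0.8, -0.5]
grip_width: 0.028
tool shift mm [-1.8  0.9  0.6]
t 4.12 pos [513.2  95.7  51.2] F [-0.4  0.8 -0.5] Mz 0.068 w 28.0 q1,7 [-0.41  0.67]
toolx [-0. -0. -1.] yaw_y 46.0 yaw_z -44.0
```

View pics/w4.png

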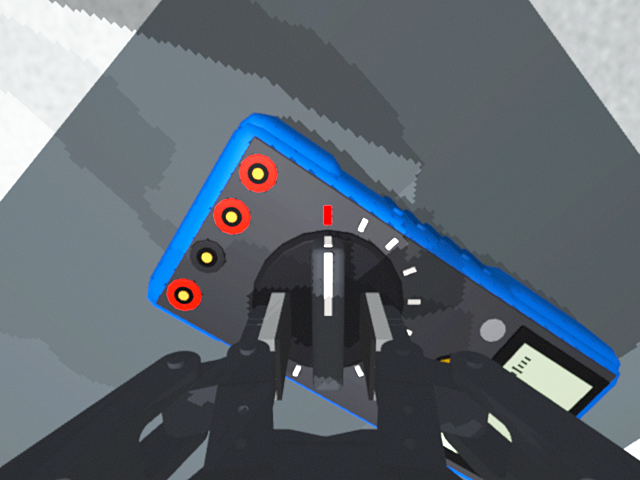

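The bar is centred between the fingers (bar at column 328, pads at 290 and 366). Narrowing to a loose straddle and then turning in steps.

```bash
python3 -m pendant '[[-1,0,0.5,0],[0,0,0,0],[0,0,0,0],[0,0,0,0]]' -0.63 20
python3 -m pendant '[[0,0,0,10],[0,0,0,10],[0,0,0,10],[0,0,0,0]]'
python3 - <<'E'
from h import *
shift([.5142,.0960,.053]);info()
f=grab_frame("wrist");cv2.imwrite("pics/w5.png",f["img"][:,:,::-1])
E
```

```text
clock: 4.68
position: [0.5135, 0.0954, 0.0523]
tool_rot: [-0.999, 1.571, -1.768]
force: [-0.4, -0.5, -0.1]
grip_width: 0.0156
clock: 5.18
position: [0.5135, 0.0956, 0.0522]
tool_rot: [-0.477, 1.57, -1.768]
force: [-0.1, -0.3, 0.3]
grip_width: 0.0157
tool shift mm [-0.8  0.8 -0.2]
t 5.17 pos [513.5  95.6  52.2] F [-0.1 -0.3  0.3] Mz 0.014 w 15.7 q1,7 [-0.5   0.31]
toolx [-0. -0. -1.] yaw_y 16.0 yaw_z -74.0
```

View pics/w5.png

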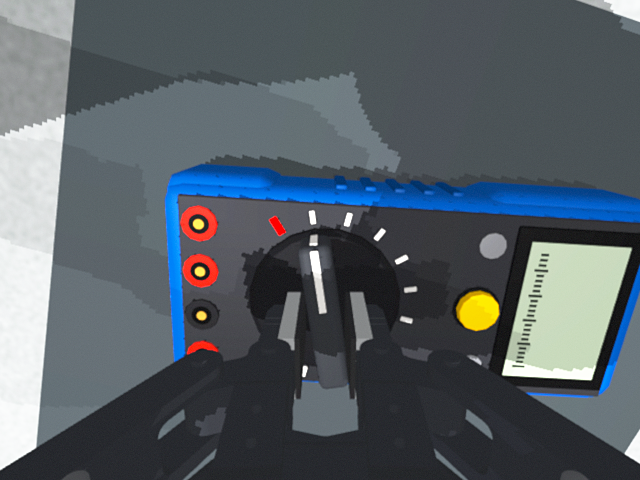

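Works: knob at click 1 and no shift of the meter. Continuing.

```bash
python3 -m pendant '[[0,0,0,10],[0,0,0,10],[0,0,0,10],[0,0,0,10],[0,0,0,10],[0,0,0,10],[0,0,0,10],[0,0,0,0]]'
python3 - <<'E'
from h import *
shift([.5137,.0958,.053]);info()
f=grab_frame("wrist");cv2.imwrite("pics/w6.png",f["img"][:,:,::-1])
E
```

```text
clock: 6.22
position: [0.5131, 0.0956, 0.052]
tool_rot: [-0.345, 1.57, -2.855]
force: [-1.5, 1.3, 0.1]
grip_width: 0.0162
tool shift mm [-1.   0.2 -0.6]
t 6.22 pos [513.1  95.6  52. ] F [-1.5  1.3  0.1] Mz 0.036 w 16.2 q1,7 [-0.72 -0.55]
toolx [-0.001 -0.    -1.   ] yaw_y -53.8 yaw_z -143.8
```

View pics/w6.png

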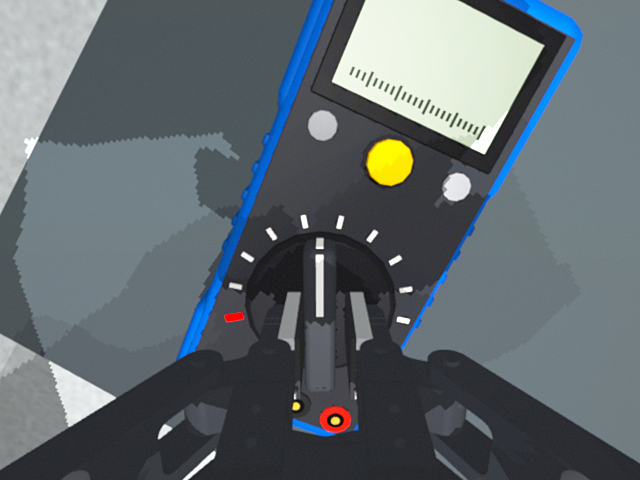

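```bash
python3 -m pendant '[[0,0,0,10],[0,0,0,10],[0,0,0,10],[0,0,0,0],[0,0,0,0]]'
python3 - <<'E'
from h import *
shift([.5137,.0958,.053]);info()
f=grab_frame("wrist");cv2.imwrite("pics/w7.png",f["img"][:,:,::-1])
E
```

```text
clock: 6.9
position: [0.5134, 0.0956, 0.0522]
tool_rot: [-0.846, 1.57, 2.406]
force: [-1.8, 2.7, -2.0]
grip_width: 0.0158
tool shift mm [-0.8 -0.1 -0.3]
t 6.9 pos [513.4  95.6  52.2] F [-1.8  2.7 -2. ] Mz 0.004 w 15.8 q1,7 [-0.8  -0.95]
toolx [-0.  0. -1.] yaw_y -83.7 yaw_z -173.7
```

View pics/w7.png

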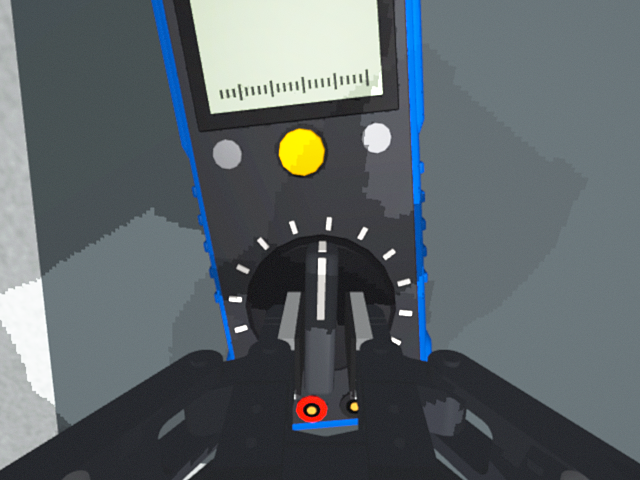

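```bash
python3 -m pendant '[[0,0,0,5],[0,0,0,0],[0,0,0,0]]'
python3 -m pendant '[[0,0,0,0],[0,0,0,0],[0,0,0,0]]' -0.35
python3 - <<'E'
from h import *
info()
f=grab_frame("wrist");cv2.imwrite("pics/w8.png",f["img"][:,:,::-1])
E
```

```text
clock: 7.32
position: [0.5136, 0.0953, 0.0523]
tool_rot: [2.291, 1.571, -0.83]
force: [0.3, 2.1, 0.4]
grip_width: 0.0159
clock: 7.7
position: [0.5136, 0.0953, 0.0523]
tool_rot: [2.534, 1.571, -0.59]
force: [0.5, -0.1, 0.0]
grip_width: 0.0277
t 7.7 pos [513.6  95.3  52.3] F [ 0.5 -0.1  0. ] Mz -0.005 w 27.7 q1,7 [-0.81 -1.02]
toolx [ 0. -0. -1.] yaw_y -89.0 yaw_z -179.0
```

View pics/w8.png

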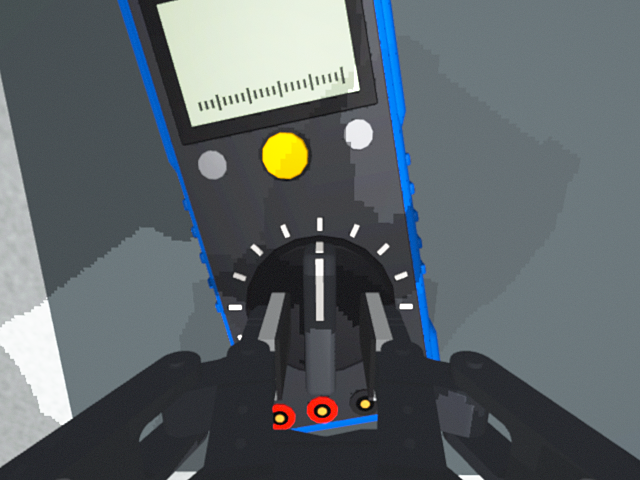

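```bash
python3 -m pendant '[[-15,0,0,0],[-40,0,0,0],[-50,0,-10,0],[-40,0,-20,0],[0,0,0,0],[0,0,0,0]]'
python3 - <<'E'
from h import *
from scipy.optimize import least_squares
info()
f=grab_frame("wrist");im=f["img"];cv2.imwrite("pics/w9.png",im[:,:,::-1])
S=grab_frame("scene");D=grab_frame("side")
for g in (S,D):print([c for c in comps(g["img"],(18,120,120),(32,255,255),20)[0]])
print([c for c in comps(im,(18,120,120),(32,255,255),80)[0]])
E
```

```text
clock: 8.5
position: [0.5431, 0.0959, 0.1975]
tool_rot: [-0.591, 1.57, 2.568]
force: [0.7, -0.4, -0.6]
grip_width: 0.0278
t 8.5 pos [543.1  95.9 197.5] F [ 0.7 -0.4 -0.6] Mz 0.009 w 27.8 q1,7 [-0.93 -1.2 ]
toolx [-0.  0. -1.] yaw_y -89.0 yaw_z -179.0
[(array([2.3, 4.8]), np.int32(44)), (array([592.4, 168.1]), np.int32(52)), (array([404.1, 179.4]), np.int32(45)), (array([373.2, 255.7]), np.int32(45))]
[(array([130.3, 117.9]), np.int32(57)), (array([151.8, 205.3]), np.int32(68)), (array([308.9, 222.2]), np.int32(47))]
[(array([305.2, 178.2]), np.int32(436))]
```

View pics/w9.png

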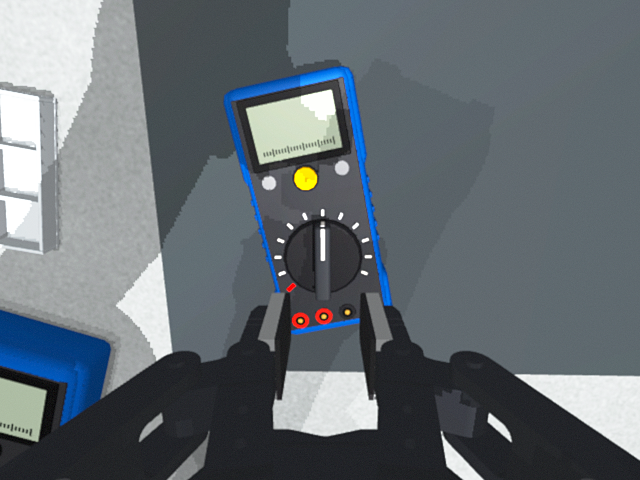

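Run:
```python
from h import *
f=grab_frame("wrist");im=f["img"]
cv2.imwrite("pics/w9c.png",cv2.resize(im[155:315,245:405],None,fx=3.7,fy=3.7,interpolation=3)[:,:,::-1])
s,R=st();B=plane(f,305.2,178.2,.049);print(B)
for w in ([.5748,.1125,.049],):print(proj(f,np.array(w)))
print(R.T@(B-s["position"])*1000)
```

```text
[0.57655102 0.11149112 0.049     ]
[303.82688469 180.55804993]
[147.77507081 -15.13049462 -33.97046259]
```

View pics/w9c.png

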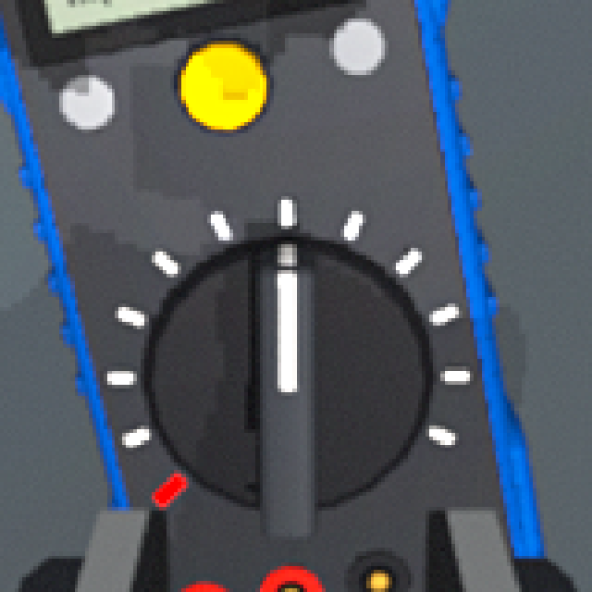

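The crop shows, clockwise from red: 1 (135,438), 2 (120,378), 3 (131,316), 4 (165,263), 5 (221,226), 6 (287,213). The pointer is on the sixth. Next: shut the fingers and press the button.

```bash
python3 -m pendant '[[0,-7,-16,0],[0,-7,-16,0],[40,0,0,0],[40,0,0,0],[40,0,0,0],[0,0,0,0],[0,0,0,0]]' -1
python3 - <<'E'
from h import *
info();shift([.576,.110,.049])
f=grab_frame("wrist");cv2.imwrite("pics/w10.png",f["img"][:,:,::-1])
g=grab_frame("side");cv2.imwrite("pics/s10.png",cv2.resize(g["img"][160:280,240:370],None,fx=5,fy=5,interpolation=3)[:,:,::-1])
g=grab_frame("scene");cv2.imwrite("pics/c10.png",cv2.resize(g["img"][190:310,305:435],None,fx=5,fy=5,interpolation=3)[:,:,::-1])
E
```

```text
clock: 9.57
position: [0.5758, 0.1101, 0.0785]
tool_rot: [2.926, 1.57, -0.2]
force: [1.0, 0.2, 0.5]
grip_width: 0.0003
t 9.57 pos [575.8 110.1  78.5] F [1.  0.2 0.5] Mz 0.002 w 0.3 q1,7 [-0.81 -1.11]
toolx [ 0.001 -0.    -1.   ] yaw_y -89.1 yaw_z -179.1
tool shift mm [29.5  0.1 -0.2]
```

View pics/s10.png

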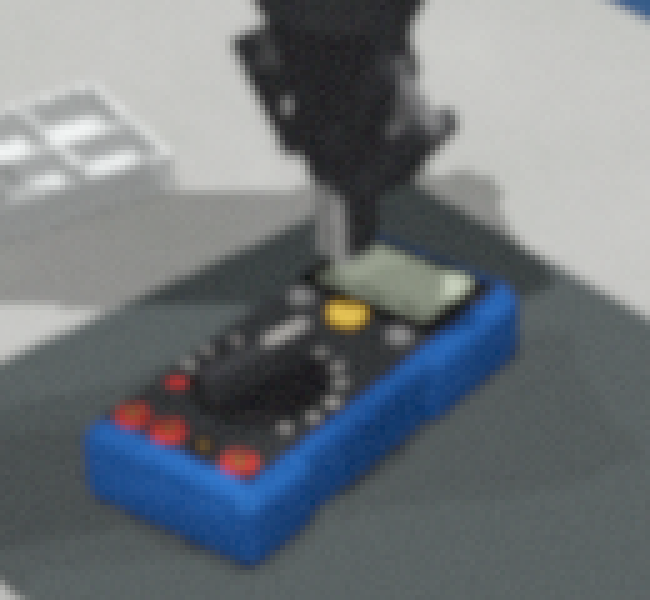

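View pics/c10.png

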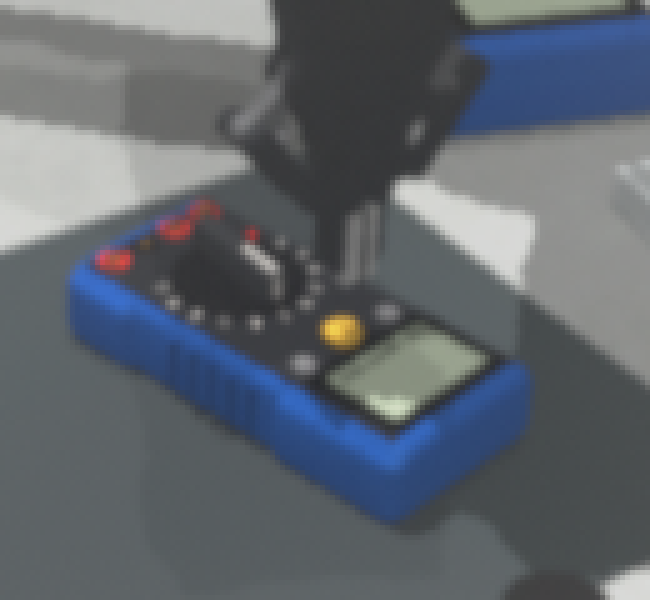

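View pics/w10.png

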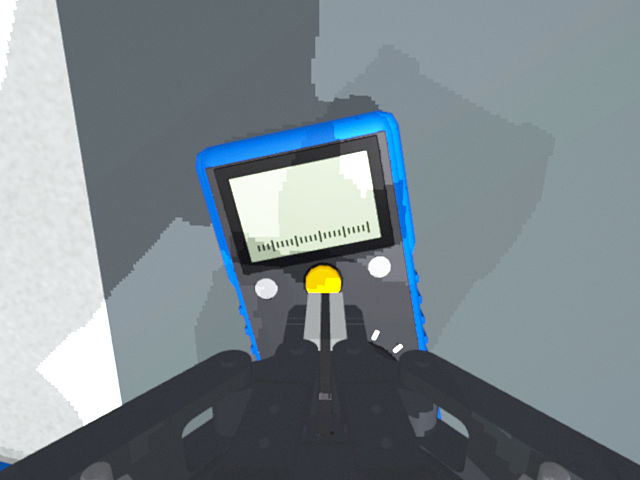

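The fingertips are lined up over the button in all three views. Descending.

```bash
python3 -m pendant '[[13,0,0,0],[13,0,0,0],[0,0,0,0],[0,0,0,0]]'; python3 -m pendant '[[1.5,0,0,0],[1,0,0,0],[1,0,0,0],[0,0,0,0]]';python3 -c "
from h import *;info()"
```

```text
clock: 10.22
position: [0.5753, 0.1102, 0.0513]
tool_rot: [1.02, 1.57, -2.105]
force: [0.1, -0.1, -1.0]
grip_width: 0.0002
clock: 10.72
position: [0.5754, 0.1105, 0.0479]
tool_rot: [-2.591, 1.571, 0.567]
force: [-0.8, 1.3, 2.0]
grip_width: -0.0002
t 10.72 pos [575.4 110.5  47.9] F [-0.8  1.3  2. ] Mz 0.018 w -0.2 q1,7 [-0.79 -1.08]
toolx [ 0.  0. -1.] yaw_y -89.0 yaw_z -179.0
```

```bash
python3 -m pendant '[[1,0,0,0],[1,0,0,0],[0,0,0,0],[0,0,0,0]]'; python3 -m pendant '[[0.6,0,0,0],[0,0,0,0],[0,0,0,0]]'
```

```text
clock: 11.22
position: [0.5754, 0.1105, 0.0461]
tool_rot: [-2.339, 1.57, 0.819]
force: [-2.8, 0.8, 8.0]
grip_width: -0.0
clock: 11.6
position: [0.5754, 0.1105, 0.0459]
tool_rot: [-2.089, 1.57, 1.07]
force: [-5.0, -0.4, 17.7]
grip_width: -0.0002
```

It has bottomed out: 17.7 N, with hardly any further travel. Releasing.

```bash
python3 -m pendant '[[-3,0,0,0],[-7,0,0,0],[-40,0,0,0],[-50,0,0,0],[-30,0,40,0],[0,0,0,0],[0,0,0,0]]'
python3 - <<'E'
from h import *
info()
f=grab_frame("wrist");im=f["img"];cv2.imwrite("pics/w11.png",im[:,:,::-1])
S=grab_frame("scene");D=grab_frame("side")
for g in (S,D):print([c for c in comps(g["img"],(18,120,120),(32,255,255),20)[0]])
cv2.imwrite("pics/c11.png",S["img"][:,:,::-1])
E
```

```text
clock: 12.48
position: [0.5355, 0.1103, 0.1751]
tool_rot: [-1.882, 1.57, 1.277]
force: [0.9, -0.1, -0.5]
grip_width: 0.0003
t 12.47 pos [535.5 110.3 175.1] F [ 0.9 -0.1 -0.5] Mz 0.011 w 0.3 q1,7 [-0.95 -1.2 ]
toolx [ 0.  0. -1.] yaw_y -89.0 yaw_z -179.0
[(array([2.3, 4.8]), np.int32(44)), (array([592.2, 168.1]), np.int32(54)), (array([404.2, 179.3]), np.int32(43)), (array([372.9, 255.6]), np.int32(41))]
[(array([130.3, 117.9]), np.int32(58)), (array([151.8, 205.3]), np.int32(68)), (array([308.7, 222.5]), np.int32(41))]
```

View pics/w11.png

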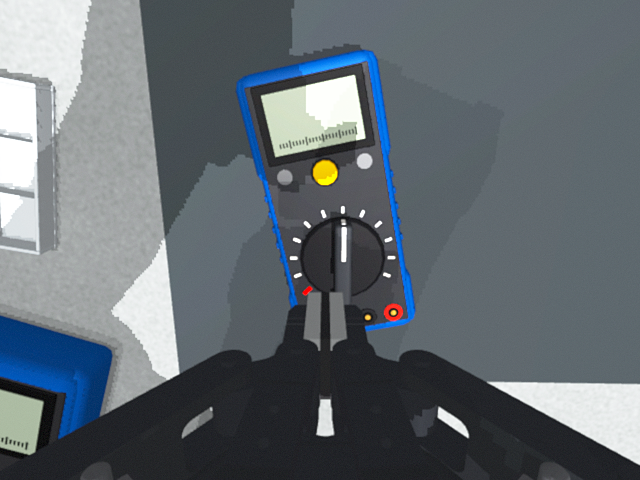

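View pics/c11.png

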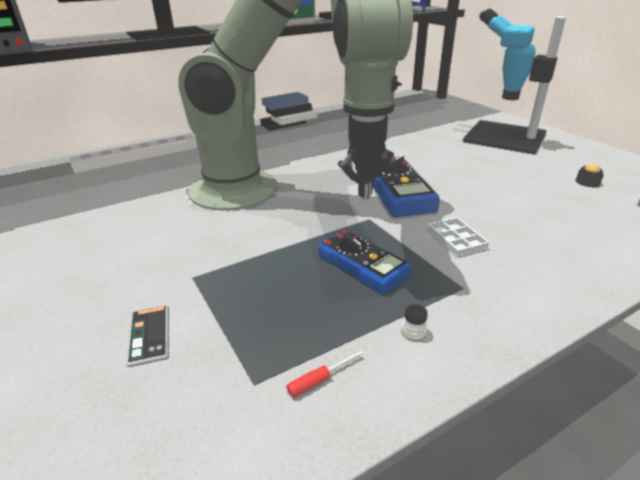

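The wrist view shows the pointer at (343,240) still under the sixth mark. The button reads within 0.3 px of where it was in both fixed views; a stuck one would read about 2 px lower. The bystanders haven't moved. Handing in.

```bash
python3 -c "
from workcell import job_done;print(job_done())"
```

```text
the job is handed in; nothing more can be done
None
```

The meter's selector is on the sixth click clockwise from OFF, and the yellow button was then pressed fully down and let back up. I handed the job in at about 12.6 s on the robot's clock.

- **Selector:** I worked on the smaller meter, the one on the mat, and found its knob at OFF. I turned it with the fingers loosely around the bar. Counting marks from the red one in the wrist view put the pointer on the sixth, and it was still there after the button press.
- **Button:** I pressed it with the closed fingertips. It bottomed out about 3 mm down, with the force rising to 17.7 N. After release it was back within 0.3 px of its earlier position in both fixed views, so it came up.
- **Meter and bench:** The meter moved by roughly half a millimetre at most. The other things on the bench looked unmoved, and the robot was clear of everything at the end.

The wrist camera and the fixed cameras disagreed by about 2–3 mm on where the knob was. I went with the fixed views and the look of the bar between the fingers, and it worked without trouble. While pressing, the tool also picked up about 5 N of sideways force, which did not noticeably move the meter.

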